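Zero the label counter

TASK

Two label dispensers with dial counters stand on the prep table. The one that carries a roll of labels has just been reloaded: turn its counter's wing knob back anticlockwise (seen from above) until the needle is home at the zero stop, and let go. Leave the empty dispenser's counter at its reading and the salt shaker behind them standing where it is.

Things in the scene. Friction and masses are not known exactly. Their poses are not given: they have to be found in the camera images.
- loaded_knob (a joint): Reset knob on the dispenser with the white label roll. 0 rad at the hard zero stop, growing clockwise seen from above to 4.5; starts at 0.6 to 1.3; friction 0.06 N m, stays where left. White dial on a grey round housing, radius 37 mm, 41 mm high; zero is at the longest mark, by a steel stop pin (top 47 mm high), on the side away from the robot (within 0.35 rad); marks follow clockwise.
- loaded_grip (a point): On that knob's vertical axis, half way up its wing grip, 62 mm above the table. The wing is an upright black plate 38 mm long, 10 mm thick, from 46 to 74 mm above the table, centred on the axis, over a black skirt of radius 19 mm, top at 46 mm. Turns with the knob: x axis along the wing to the end with the needle and a white line on top, y across its thickness, z up.
- empty_pointer (a point): Needle tip of the other dispenser's counter, 28 mm from its knob's axis, 44 mm high; x outward along the needle. Both dispensers are equal aluminium plates, 100 x 176 mm, fixed, side by side in either order, each with a spindle (tip 47 mm high) 87 mm left of the knob as seen from the robot. Here it is bare; the loaded one carries a roll 62 mm wide, its top 41 mm high.
- salt_shaker: Loose salt shaker with a clear body and a grey domed top, 44 mm across, 90 mm high; origin at the centre of its underside, z up. It stands behind the two dispensers and must stay there.
Things that resemble listed ones, but are neither listed nor needed, are in the scene too. What is shaped like the salt_shaker but pink is not meant.

How it is judged (in metres and radians):
At the end, for the whole second after the job is handed in: The knob of the dispenser with the roll is within 0.175 rad (10 degrees) of its zero stop and at rest; the empty dispenser's needle tip is within 8 mm (about 16 degrees) of where it was; the salt shaker stands upright within 30 mm of where it was (value of joint loaded_knob below 0.175 rad and velocity of joint loaded_knob between -0.1 and 0.1 rad/s and distance of empty_pointer from where it was at the start of the episode below 0.008 m and distance of salt_shaker from where it was at the start of the episode below 0.03 m and angle between salt_shaker's own z axis and vertical below 0.2 rad); the robot touches nothing.
It fails at once if the empty dispenser's counter is turned by more than about 16 degrees (distance of empty_pointer from where it was at the start of the episode above 0.008 m).
It fails at once if the salt shaker is knocked over or shoved more than 30 mm (distance of salt_shaker from where it was at the start of the episode above 0.03 m or angle between salt_shaker's own z axis and vertical above 0.5 rad).
It also fails if it takes over 29 s, if anything falls off the work surface, if the arm or the gripper's body presses on something with over 40 N, if the wrist force passes 120 N, or if a joint passes its speed limit or range.

ROBOT

A 6-joint arm with a two-finger parallel gripper is mounted at the origin on a cart in front of the work surface, level with it; the furniture and walls round the work are solid. World frame = base frame: x ahead of the robot, y to its left, z up, the work surface at z = 0. Lengths are in m, angles in degrees, forces in N, time in s.
With the tool pointing down it reaches from about 0.3 to 0.75 m from the base axis. Payload 8.5 kg.
Tool frame: the origin (TCP) lies on the centre line of the jaws, within the pads' length; the fingertips stand 11 mm ahead of it and the grasp point (between the pads) lies 8 mm behind it; x points along the fingers, y is the direction in which the jaws open and shut, and the axes are right-handed (so a half turn about x gives the same grasp; the last joint's range is limited). The gripper opens to 85 mm and grips with 20 to 120 N. Pads are 22 mm wide; open, the fingers measure 114 mm over their backs; the gripper's body (76 mm by 85 mm) begins 54 mm behind the grasp point. The pads swing forward as they close: fully open they stand 13 mm farther back than shut.
Start: joints at [-12.336, 21.807, 74.336, -0, 83.858, -12.336], TCP at [0.55, 0, 0.242] pointing down, gripper open.
Joint ranges: [-178.18, 178.18], [-50.72, 133.34], [12.68, 142.11], [-81.47, 261.47], [9.98, 163.14], [-165.26, 165.26]. Speed limits (degrees/s): [136.94, 136.94, 180, 180, 180, 180].

INTERFACE

Orientations are given as a 3x3 rotation matrix whose columns are the frame's x, y, z axes.
In Python, from rig import env gives the robot as it stands.
- The arm moves only by the tool carry_out, never from a script. Its argument "motion" is a list that holds one entry, the list of rows, each a list of 7 numbers: the shift along the tool's x, y, z in cm, then the turn, a rotation vector about the tool's x, y, z in rad, then the finger opening in cm, from 0 to 8.54. A call has 1 to 5 rows; each row is the pose to reach, as a shift and turn from the pose commanded when the call began, along the tool's axes at that moment; what a row does not reach only later rows make up. A row lasts 1/12 s, in which the tool goes at most 41.7 mm and 7.16 degrees, less where a joint would pass 70% of its speed; a pose out of reach is approached as far as the arm can. A call with a gripper value outside its range is refused whole. The fingers move at their own pace and stop on an object; "grip_force" is the grip in N (left out, the last holds). Time passes only in rows, so rows that repeat a pose let the fingers close. It gives the time, the measured TCP pose, the force and the opening at its end, in the units of the state.
- env.observe(): the state, without advancing time (a new reading comes with each control period).
- env.get_image(name): name is "scene" or "side" or "wrist"; returns a dict with "image" (400x640x3 uint8, red, green, blue), "fov_y" (degrees; the focal length in pixels is half the picture's height over the tangent of half this angle, whatever the lens; pixels are square), "cx", "cy" (the principal point, pixels), "R" (3x3) and "t" (3): a world point X has camera coordinates R X + t. Camera axes: x right, y down, z forward; pixel columns grow to the right and rows downward; lengths in m; the calibration is good to about 2 mm. A picture is of the moment at which its call begins. There is no depth.
- env.close_job(): hands the job in, once; it reports no verdict.
The state is a dict: "time_s": time; "q": joint angles; "qvel": joint speeds; "joint_efforts": joint torques, N m; "position": TCP position; "tool_rot": TCP orientation; "ft_force": force on the tool from outside, world axes, zero at the start; "wrist_torque": the same for the moment, N m; "grip_width": finger opening in m.
Only numpy, scipy, OpenCV 4.12 (cv2) and the standard library are available. Lean on these libraries where they do the work, as an engineer would, in place of code of your own. Each camera call takes 0.05 s, during which the arm holds its last target. There are 200 camera calls.

## Working session

There is one attempt and no reset: what is moved stays moved. The work goes in short steps, Python scripts to look and compute and a tool call to move; the robot and the scene stay as the last step left them, time stands still between calls to the robot, and variables do not carry over. Pictures are saved under pics/ and viewed, on a budget of 10 in all, crops included, one or two more only if the job needs it, and the job is handed in when it is done.

Besides the shell and the picture viewer there is one more tool, called after "Request:" as name([rows], argument=value, ...), one row to a line, values as JSON. carry_out: Moves the arm, as the interface text tells. Its arguments: {"type":"object","properties":{"motion":{"type":"array","items":{"type":"array","items":{"type":"array","items":{"type":"number"}}}},"grip_force":{"type":"number"}},"required":["motion"]}

```bash
mkdir -p pics; ls; cat > h.py <<'E'
import numpy as np,cv2
from rig import env
def cam(n):
    d=env.get_image(n); d['f']=200/np.tan(np.radians(d['fov_y'])/2); return d
def ray(d,u,v,z):
    R=np.array(d['R']);c=-R.T@np.array(d['t']);r=R.T@np.array([(u-d['cx'])/d['f'],(v-d['cy'])/d['f'],1])
    return c+r*(z-c[2])/r[2]
def proj(d,X):
    p=np.array(d['R'])@np.array(X)+np.array(d['t']);return p[:2]/p[2]*d['f']+[d['cx'],d['cy']]
def save(n,im): cv2.imwrite('pics/'+n,im[:,:,::-1])
E
python3 - <<'E'
from h import *
import pickle
D={n:cam(n) for n in('scene','side','wrist')}
pickle.dump(D,open('d0.pkl','wb'))
for n in D: save(n+'0.png',D[n]['image']); print(n,-np.array(D[n]['R']).T@D[n]['t'],D[n]['fov_y'])
s=env.observe();print(s['time_s'],s['position'],s['tool_rot'],s['grip_width'])
E
```

```text
pics
scene [ 0.2084526  -0.65164509  0.50288304] 46.75767502013387
side [ 0.55347459 -0.84487632  0.62660827] 48.319512597807275
wrist [0.5486562  0.07951498 0.37449721] 69.35480757156289
0.15 [5.49784546e-01 3.89421598e-05 2.41874722e-01] [[-1.08200115e-03  9.99999414e-01 -4.00467201e-05]
 [ 2.60968605e-04 -3.97643737e-05 -9.99999965e-01]
 [-9.99999381e-01 -1.08201156e-03 -2.60925427e-04]] 0.08549535687176305
```

View pics/scene0.png

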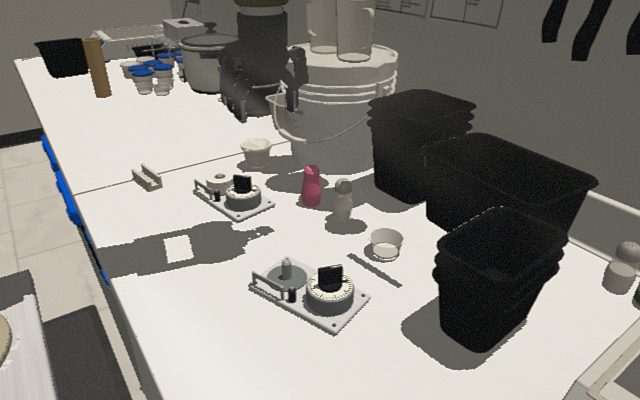

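View pics/wrist0.png

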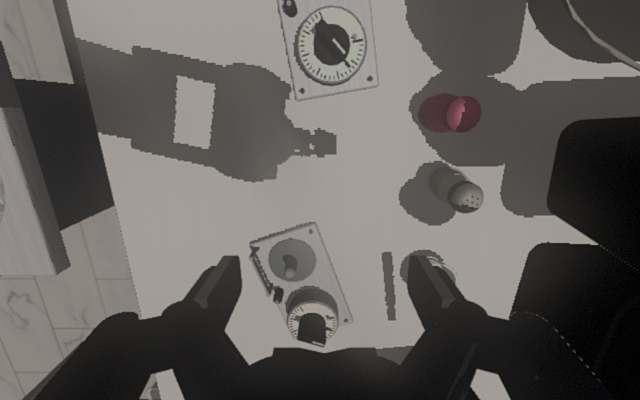

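The scene shows two dispensers. The far one has a white roll at (218,182) and its knob at (242,190). The near one has a bare spindle at (287,268) and its knob at (330,285). The far dispenser fits the loaded description; in the wrist view its dial is at (330,45). I'll confirm with one enlarged crop.

```bash
python3 - <<'E'
from h import *
import pickle
D=pickle.load(open('d0.pkl','rb'))
w=D['wrist'];s=D['scene']
a=cv2.resize(w['image'][0:110,270:390],None,fx=4,fy=4,interpolation=cv2.INTER_CUBIC)
b=cv2.resize(s['image'][160:225,180:290],(300,440*65//110*300//440),interpolation=cv2.INTER_CUBIC)
c=np.zeros((440,790,3),np.uint8);c[:,:480]=a;c[:b.shape[0],485:785]=b
save('crop1.png',c)
for n,u,v,z in(('wrist',331,45,.041),('wrist',331,45,.074),('wrist',312,322,.041),('wrist',467,197,.085),('wrist',463,113,.085),('scene',243,177,.074),('scene',330,267,.074),('scene',343,180,.09)):print(n,u,v,ray(D[n],u,v,z).round(4))
E
```

```text
wrist 331 45 [0.5551 0.1404 0.041 ]
wrist 331 45 [0.5544 0.1344 0.074 ]
wrist 312 322 [ 0.5312 -0.2075  0.041 ]
wrist 467 197 [ 0.6978 -0.0099  0.085 ]
wrist 463 113 [0.681  0.0742 0.085 ]
scene 243 177 [0.5567 0.1328 0.074 ]
scene 330 267 [ 0.5328 -0.2078  0.074 ]
scene 343 180 [ 0.6997 -0.0166  0.09  ]
```

View pics/crop1.png

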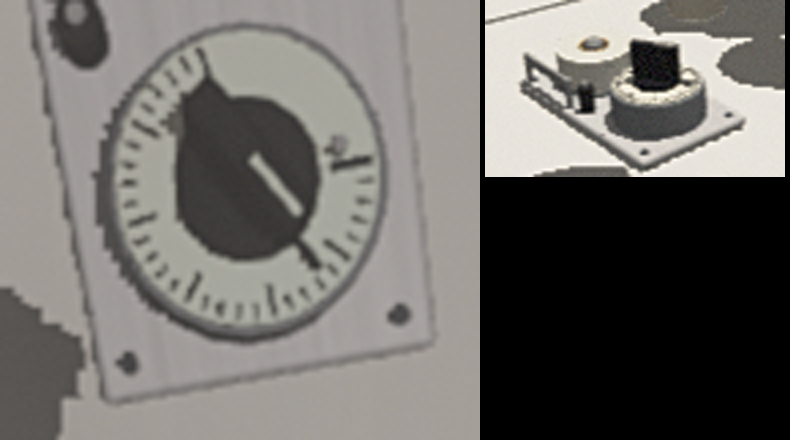

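The crop confirms it: the far dispenser carries the white roll. Its needle is at about -48° in world and the longest mark and pin at about +11°, so it reads about 1.03 rad. The axis is near (0.556, 0.141). The side view should explain the dark bottle shape before I move.

View pics/side0.png

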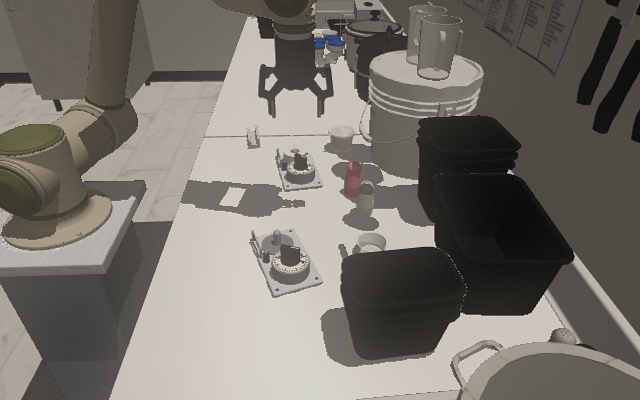

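The side view shows that the dark shape is only the arm's shadow, and the path to the loaded knob is clear.

Request:
carry_out([
  [[2,0.2,-3.5,-0.12,0,0,6],[4,0.4,-7,-0.24,0,0,6],[6,0.6,-10.5,-0.36,0,0,6],[8,0.6,-14.1,-0.48,0,0,6],[9,0.6,-14.1,-0.6,0,0,6]],
])

```text
time_s: 0.57
position: [0.5543, 0.1461, 0.1497]
tool_rot: [[-0.004, 0.819, 0.573], [0.001, 0.573, -0.819], [-1.0, -0.002, -0.003]]
ft_force: [-0.1, -0.4, -0.3]
grip_width: 0.0601
```

Request:
carry_out([
  [[1,0,0,-0.12,0,0,6],[1,0,0,-0.133,0,0,6],[1,0,0,-0.133,0,0,6]],
])

```text
time_s: 0.82
position: [0.5558, 0.141, 0.1421]
tool_rot: [[-0.001, 0.745, 0.667], [-0.0, 0.667, -0.745], [-1.0, -0.001, -0.001]]
ft_force: [0.5, 0.5, -0.4]
grip_width: 0.06
```

```bash
python3 - <<'E'
from h import *
d=cam('wrist'); o=env.observe()
print(o['time_s'],o['position'],np.round(o['tool_rot'],3),o['ft_force'],o['wrist_torque'],o['grip_width'],o['q'])
for z in(.041,.074):print(proj(d,[.556,.141,z]))
save('w2.png',d['image'])
E
```

```text
0.8667 [0.55618823 0.14075387 0.14270144] [[ 0.     0.746  0.666]
 [-0.     0.666 -0.746]
 [-1.     0.     0.   ]] [-0.27298928 -0.83791539  0.3500454 ] [ 0.03986319 -0.02836759  0.05363878] 0.05974629211541024 [ 2.38395783e+00  2.92009910e+01  7.94428907e+01 -7.62961930e-04
  7.13421004e+01 -3.93942636e+01]
[325.52901287 206.11952498]
[325.68490877 220.48744274]
```

View pics/w2.png

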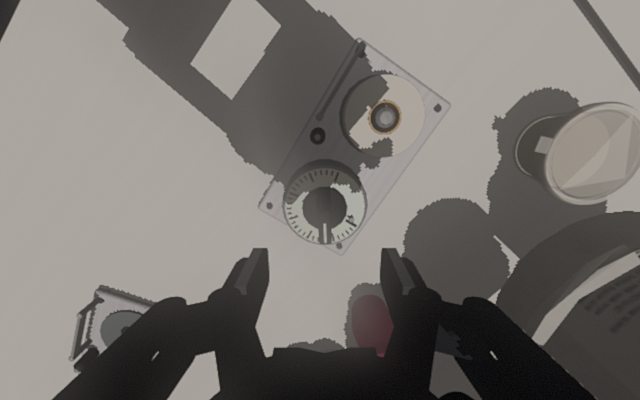

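The dial centre at (325,205) matches the prediction of (325.5,206). The white line hangs vertical at (325,232), so the jaws are square across the wing. Descend and grip.

Request:
carry_out([
  [[3.5,0,0,0,0,0,5],[6,0,0,0,0,0,4],[8.1,0,0,0,0,0,3.5],[8.1,0,0,0,0,0,3],[8.1,0,0,0,0,0,3]],
])

```text
time_s: 1.28
position: [0.5563, 0.1406, 0.0618]
tool_rot: [[-0.0, 0.745, 0.667], [-0.0, 0.667, -0.745], [-1.0, -0.0, -0.0]]
ft_force: [-0.4, -0.2, 0.1]
grip_width: 0.0299
```

Request:
carry_out([
  [[0,0,0,0,0,0,0],[0,0,0,0,0,0,0],[0,0,0,0,0,0,0],[0,0,0,0,0,0,0],[0,0,0,0,0,0,0]],
], grip_force=25)

```text
time_s: 1.7
position: [0.5564, 0.1405, 0.0633]
tool_rot: [[0.002, 0.744, 0.669], [-0.001, 0.669, -0.744], [-1.0, 0.001, 0.002]]
ft_force: [-2.7, -3.4, 6.5]
grip_width: 0.0091
```

```bash
python3 - <<'E'
from h import *
o=env.observe()
print(o['time_s'],o['position'],np.round(o['tool_rot'],3),o['ft_force'],o['wrist_torque'],o['grip_width'])
E
```

```text
1.7 [0.55644022 0.14050344 0.06332877] [[ 0.002  0.744  0.669]
 [-0.001  0.669 -0.744]
 [-1.     0.001  0.002]] [-2.74481091 -3.35961581  6.54170251] [-0.62570858  0.55546995  0.03387714] 0.009135335026452905
```

Gripped at 9 mm. The tips press slightly on the skirt, so I raise 3 mm while turning.

Request:
carry_out([
  [[-0.3,0,0,-0.05,0,0,0],[-0.3,0,0,-0.15,0,0,0],[-0.3,0,0,-0.25,0,0,0],[-0.3,0,0,-0.35,0,0,0],[-0.3,0,0,-0.45,0,0,0]],
])

```text
time_s: 2.12
position: [0.556, 0.1403, 0.0639]
tool_rot: [[-0.0, 0.374, 0.927], [-0.001, 0.927, -0.374], [-1.0, -0.001, -0.0]]
ft_force: [2.7, -4.3, -13.3]
grip_width: 0.0094
```

Request:
carry_out([
  [[0,0,0,-0.1,0,0,0],[0,0,0,-0.2,0,0,0],[0,0,0,-0.3,0,0,0],[0,0,0,-0.4,0,0,0],[0,0,0,-0.45,0,0,0]],
])

```text
time_s: 2.53
position: [0.556, 0.14, 0.0639]
tool_rot: [[-0.001, -0.066, 0.998], [-0.002, 0.998, 0.066], [-1.0, -0.002, -0.001]]
ft_force: [3.1, -6.9, -13.2]
grip_width: 0.0094
```

```bash
python3 - <<'E'
from h import *
o=env.observe()
print(o['time_s'],o['position'],np.round(o['tool_rot'],3),o['ft_force'],o['wrist_torque'],o['grip_width'])
R=o['tool_rot'];print(np.degrees(np.arctan2(R[1][2],R[0][2])))
E
```

```text
2.5333 [0.55595402 0.13997803 0.06393449] [[-0.001 -0.066  0.998]
 [-0.002  0.998  0.066]
 [-1.    -0.002 -0.001]] [  3.05661921  -6.88474036 -13.20734946] [-1.01393688 -0.38912875 -0.04607196] 0.009429750088678886
3.806930037738779
```

Now at 3.8°, with the torque still at friction level. The stop is expected near 11°, so small steps from here, watching the moment.

Request:
carry_out([
  [[0.1,0,0,-0.03,0,0,0],[0.1,0,0,-0.06,0,0,0],[0.1,0,0,-0.09,0,0,0],[0.1,0,0,-0.12,0,0,0],[0.1,0,0,-0.12,0,0,0]],
])

```text
time_s: 2.95
position: [0.556, 0.1399, 0.0638]
tool_rot: [[0.0, -0.181, 0.983], [-0.002, 0.983, 0.181], [-1.0, -0.002, -0.0]]
ft_force: [-1.7, -6.5, -5.6]
grip_width: 0.0092
```

```bash
cat > st.py <<'E'
from h import *
o=env.observe()
print(o['time_s'],o['position'],o['ft_force'],o['wrist_torque'],o['grip_width'])
R=o['tool_rot'];print(np.degrees(np.arctan2(R[1][2],R[0][2])))
E
python3 st.py
```

```text
2.95 [0.55599644 0.13989458 0.06383175] [-1.67246696 -6.5118649  -5.57240736] [-1.07285653  0.08045688 -0.25173279] 0.009233008861036826
10.455062963821085
```

The moment rose from 0.05 to 0.25 N m at 10.5°, so the stop is reached where the longest mark was measured. Release, rise and look.

Request:
carry_out([
  [[0,0,0,0,0,0,3],[0,0,0,0,0,0,4],[0,0,0,0,0,0,5],[-1,0,0,0,0,0,5],[-3,0,0,0,0,0,6]],
])

```text
time_s: 3.37
position: [0.5551, 0.1411, 0.0928]
tool_rot: [[-0.003, -0.181, 0.983], [-0.0, 0.983, 0.181], [-1.0, 0.001, -0.003]]
ft_force: [-0.6, 0.5, -0.4]
grip_width: 0.0594
```

Request:
carry_out([
  [[-4,0,0,0,0,0,6],[-8,0,0,0,0,0,6],[-11,0,0,0,0,0,6],[-11,0,0,0,0,0,6],[-11,0,0,0,0,0,6]],
])

```text
time_s: 3.78
position: [0.5564, 0.1412, 0.2058]
tool_rot: [[0.005, -0.181, 0.983], [0.0, 0.983, 0.181], [-1.0, -0.001, 0.005]]
ft_force: [-0.6, -0.7, -1.2]
grip_width: 0.0597
```

```bash
python3 st.py; python3 - <<'E'
from h import *
d=cam('wrist');s=cam('scene')
u,v=proj(d,[.556,.141,.041]).astype(int);print(u,v)
v0=max(0,v-55);a=cv2.resize(d['image'][v0:v0+110,u-60:u+60],(480,440),interpolation=cv2.INTER_CUBIC)
c=np.zeros((440,800,3),np.uint8);c[:,:480]=a;c[:200,480:]=cv2.resize(s['image'],(320,200))
save('end.png',c)
E
```

```text
3.7833 [0.55641515 0.14121882 0.20580989] [-0.59499637 -0.67396637 -1.21144366] [ 0.02279923 -0.00141174 -0.02293375] 0.059675642661574636
10.448108441519645
323 185
```

View pics/end.png

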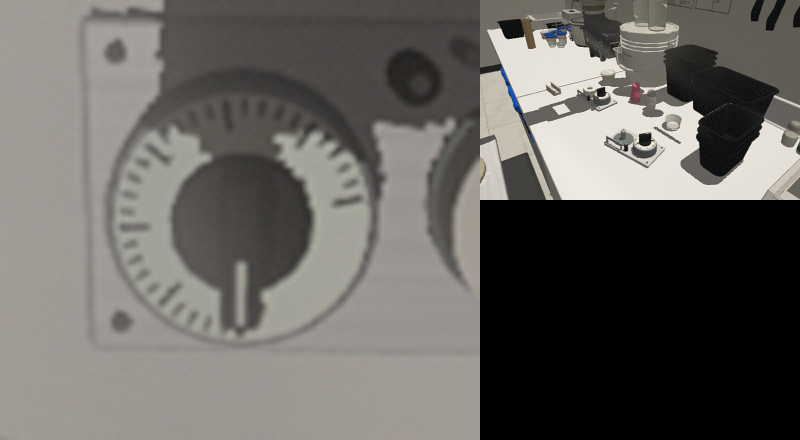

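The needle now lies on the longest mark at (240,330), next to the pin, with the tool clear. In the scene view the shaker, the pink shaker and the empty dispenser look unmoved. Handing in.

```bash
python3 -c "
from rig import env
print(env.close_job())"
```

```text
the job is handed in; nothing more can be done
None
```

I gripped the wing knob of the far dispenser, the one with the white roll, and turned it about 59° anticlockwise to the zero stop. I then let go, raised the arm clear and handed the job in about 4 s into the 29 s allowed.

- **Zero stop:** the moment about the knob's axis rose from 0.05 to 0.25 N m at 10.5°. I had measured the longest mark at about 11° (to within roughly 2°), so the two agree.
- **Knob after release:** in the last crop the needle covers the longest mark.
- **Robot clear:** the tool was 0.2 m up with the fingers open and about 1 N on the wrist, which is noise level.
- **Empty dispenser and salt shaker:** I never moved the arm near them, and they look unmoved in the last scene picture. I judged that by eye and did not re-measure their positions.
- **Grip contact:** while gripping, the fingertips briefly pressed on the knob's skirt with about 7 N. The vertical force then read about 13 N when I raised the tool 3 mm for the turn. Both are well under the limits.

No check failed or disagreed.

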